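# Shut and lock the filter cover of the fume extractor

### The job

The filter of the fume extractor has just been changed: set your fingertips in the slots of its two round fasteners, one after the other, press the sprung filter cover down fully shut and turn each fastener a quarter turn clockwise to its stop, so that the cover stays locked shut when you let go. Only push and turn: pick nothing up, and leave the other things where they lie.

Things in the scene. Friction and masses are not known exactly. Their poses are not given: they have to be found in the camera images.
- extractor: bench-top fume extractor, a blue sheet-steel box 380 (x) x 420 (y) mm, fixed on the bench. Origin at the centre of its underside, at bench height; x from its front to its back, z up. In front the filter housing, rim 150 mm high, with a grey hinged cover; behind (x from 70 to 190 mm) the closed fan housing, 168 mm high. A pipe stub 78 mm across sticks out 46 mm on its -y side
- cover (a joint): opening angle of the grey filter cover (260 x 416 x 12 mm, free edge towards the robot): 0 = fully shut, grows as the free edge rises; starts at about 0.2 to 0.31. Hinge springs hold it part open and lift it again whenever it is let go unlocked; pressing it shut takes about 11 N at the dials
- cover_hinge (a point): middle of the cover's hinge line, at x 70, y 0, z 150 mm in the extractor's frame; the line runs along its y, the slots lie 200 mm in front. Below each dial a cam tongue turns under the housing's front lip, but only if the cover is held fully shut meanwhile; from a dial angle of about 0.8 on it holds the cover, with some 2 mm of play
- dial_left (a joint): quarter-turn dial on the left seen from the robot: 0 = unlocked (slot runs front to back), 1.571 = locked at its stop (slot parallel to the hinge). Grows as it turns clockwise seen from above; starts between 0 and 0.3; hard stops at both ends; stays where it is left (friction 0.10 N m). A dial turned while the cover is open keeps it from shutting and must be turned back first
- dial_right (a joint): quarter-turn dial on the right seen from the robot: 0 = unlocked (slot runs front to back), 1.571 = locked at its stop (slot parallel to the hinge). Grows as it turns clockwise seen from above; starts between 0 and 0.3; hard stops at both ends; stays where it is left (friction 0.10 N m). A dial turned while the cover is open keeps it from shutting and must be turned back first
- slot_left (a point): centre of the slot's floor, on the left dial's axis; x along the slot, z out of the dial. Grey dial 85 mm across, flush in a fixed black ring 105 mm across, 22 mm proud of the cover; slot closed at both ends, 66 long, 27 wide, 17 mm deep. It rides with the cover; when that is shut it lies at x -130, y +105, z 167 mm in the extractor's frame
- slot_right (a point): centre of the slot's floor, on the right dial's axis; x along the slot, z out of the dial. Grey dial 85 mm across, flush in a fixed black ring 105 mm across, 22 mm proud of the cover; slot closed at both ends, 66 long, 27 wide, 17 mm deep. It rides with the cover; when that is shut it lies at x -130, y -105, z 167 mm in the extractor's frame
- old_filter: used filter cartridge: a cardboard-framed box 200 x 150 x 50 mm lying beside the extractor; origin at the centre of its underside
- wrench: steel spanner 180 mm long lying on the fan housing of the extractor; origin at the centre of its underside, x along it
- tin: small round steel tin, 60 mm across and 55 mm tall, standing on the fan housing of the extractor; origin at the centre of its underside
- screwdriver: screwdriver 200 mm long with a black handle, lying on the bench; origin at the middle of its underside, x along it
- spray_can: spray can, 58 mm across and 190 mm tall, standing on the bench; origin at the centre of its underside
- mug: white mug, 80 mm across and 95 mm tall, standing on the bench; origin at the centre of its underside
- hammer: hammer 260 mm long with a wooden handle, lying on the bench; origin at the middle of its underside, x along it
- tape_measure: black tape measure 70 x 42 x 65 mm, standing on the bench; origin at the centre of its underside

How it is judged:
At the end, for the whole second after the job is handed in: The cover is shut (opening under 0.02 rad, about 5 mm at its free edge) and at rest with nothing pressing on it, and both dials are turned home (above 1.40 of 1.571 rad) (value of joint cover below 0.02 rad and value of joint each of dial_left, dial_right above 1.4 rad and velocity of joint cover between -0.05 and 0.05 rad/s); the robot touches nothing.
It fails at once if one of the other things is picked up or pushed more than 30 mm from its place (distance of any of old_filter, wrench, tin, screwdriver, spray_can, mug, hammer, tape_measure from where it was at the start of the episode above 0.03 m).
It also fails if it takes over 64 s, if anything falls off the work surface, if the arm or the gripper's body presses on something with over 40 N, if the wrist force passes 120 N, or if a joint passes its speed limit or range.

### The arm

A 6-joint arm with a two-finger parallel gripper is mounted at the origin on the work surface. World frame = base frame: x ahead of the robot, y to its left, z up, the work surface at z = 0. Lengths are in m, angles in rad, forces in N, time in s.
With the tool pointing down it reaches from about 0.375 to 0.9 m from the base axis. Payload 3.1 kg.
Tool frame: the origin (TCP) lies on the centre line of the jaws, within the pads' length; the fingertips stand robot.nose_length ahead of it and the grasp point (between the pads) lies 6 mm ahead of it (robot.nose_length is the distance from the TCP to the fingertips, in m); z points along the fingers, y is the line along which they close (so a half turn about z gives the same grasp; the last joint's range is limited). The gripper opens to 87 mm and grips with 3 to 60 N. Pads are 19 mm wide; open, the fingers measure 117 mm over their backs; the gripper's body (75 mm by 190 mm) begins 51 mm behind the grasp point.
Start: joints at [0.957, 0.527, 1.433, -0, 1.181, -0.178], TCP at [0.264, 0.567, 0.248] pointing down, gripper open.
Joint ranges: [-3.08, 3.08], [-0.75, 2.2], [0.22, 2.44], [-1.43, 4.57], [0, 2.65], [-2.85, 2.85]. Speed limits (rad/s): [2.79, 2.79, 3.14, 3.14, 3.14, 3.14].

### API

Orientations are given as a unit quaternion [x, y, z, w].
In Python, from rig import robot gives the robot as it stands.
- The arm moves only by the shell command python3 -m crank 'ROWS' [FORCE]. ROWS is JSON, one flat list of numbers, 7 for each row, row after row: the shift along the tool's x, y, z in mm, then the turn, a rotation vector about the tool's x, y, z in degrees, then the closure in counts, from 0 (fully open) to 255 (shut). In form: [x, y, z, ax, ay, az, fingers, x, y, z, ax, ay, az, fingers, ...]. A call has exactly 5 rows; each row is the pose to reach, as a shift and turn from the pose commanded when the call began, along the tool's axes at that moment; what a row does not reach only later rows make up. A row lasts 1/12 s, in which the tool goes at most 41.7 mm and 7.16 degrees, less where a joint would pass 70% of its speed; a pose out of reach is approached as far as the arm can. A call with a gripper value outside its range is refused whole. The fingers move at their own pace and stop on an object; FORCE is the grip in N (left out, the last holds). Time passes only in rows, so rows that repeat a pose let the fingers close, or fill a call up. It gives the time, the measured TCP pose, the force, the opening and the grip force at its end, in the units of the state.
- robot.get_obs(): the state, without advancing time (a new reading comes with each control period).
- robot.camera(name): name is "scene" or "top" or "wrist"; returns a dict with "pixels" (400x640x3 uint8, red, green, blue), "intrinsics" (3x3 intrinsics, pixels), "extrinsics" (4x4, takes a point from camera to world coordinates); the wrist camera has in their place "mount" (4x4, takes a point from camera to tool coordinates, whose origin is the TCP and whose axes are the flange's). Camera axes: x right, y down, z forward; pixel columns grow to the right and rows downward; lengths in m; the calibration is good to about 2 mm. The wrist camera is an equidistant fisheye: a pixel r from the principal point sees the ray r / f radians off the axis. A picture is of the moment at which its call begins: read the wrist's pose just before it. There is no depth.
- robot.hand_in(): hands the job in; it is judged then, once.
The state is a dict: "time": time; "q": joint angles; "joint_velocities": joint speeds; "joint_torque": joint torques, N m; "position": TCP position; "tool_rot": TCP orientation; "ft_force": force on the tool from outside, world axes, zero at the start; "moment": the same for the moment, N m; "grip_width": finger opening in m; "grip_force": force on a finger pad.
Only numpy, scipy, OpenCV 4.12 (cv2) and the standard library are available. Lean on these libraries where they do the work, as an engineer would, in place of code of your own. Each camera call takes 0.05 s, during which the arm holds its last target. There are 200 camera calls.

## Working session

There is one attempt and no reset: what is moved stays moved. The work goes in short steps, Python scripts to look and compute and a shell command to move; the robot and the scene stay as the last step left them, time stands still between calls to the robot, and variables do not carry over. Pictures are saved under pics/ and viewed, at most 10 in all, crops included, and the job is handed in when it is done.

```bash
mkdir -p pics; ls; python3 - <<'E'
from rig import robot
import cv2,numpy as np
o=robot.get_obs(); print({k:np.round(v,3).tolist() for k,v in o.items()}, robot.nose_length)
for n in("scene","top"):
    c=robot.camera(n); cv2.imwrite(f"pics/{n}0.png",c["pixels"][:,:,::-1]); print(n,np.round(c["intrinsics"],1).tolist(),np.round(c["extrinsics"],4).tolist())
E
```

```text
pics
{'time': 0.0, 'q': [0.957, 0.528, 1.434, -0.0, 1.181, -0.179], 'joint_velocities': [-0.001, 0.0, -0.001, -0.0, 0.001, -0.001], 'joint_torque': [0.001, -44.005, -17.66, 0.063, 0.058, -0.0], 'position': [0.263, 0.566, 0.247], 'tool_rot': [0.216, 0.976, -0.001, -0.0], 'ft_force': [-0.054, 0.156, -0.29], 'moment': [0.049, -0.029, -0.036], 'grip_force': 0.0, 'grip_width': 0.087} 0.025
scene [[494.5, 0.0, 325.9], [0.0, 494.5, 198.9], [0.0, 0.0, 1.0]] [[0.7536, 0.5762, -0.3163, 1.1263], [0.6572, -0.6501, 0.3815, -0.592], [0.0142, -0.4953, -0.8686, 1.5762], [0.0, 0.0, 0.0, 1.0]]
top [[463.3, 0.0, 320.7], [0.0, 463.3, 202.0], [0.0, 0.0, 1.0]] [[0.0607, -0.9763, 0.2075, 0.2688], [-0.9982, -0.059, 0.0142, 0.027], [-0.0016, -0.208, -0.9781, 1.6087], [0.0, 0.0, 0.0, 1.0]]
```

View pics/top0.png

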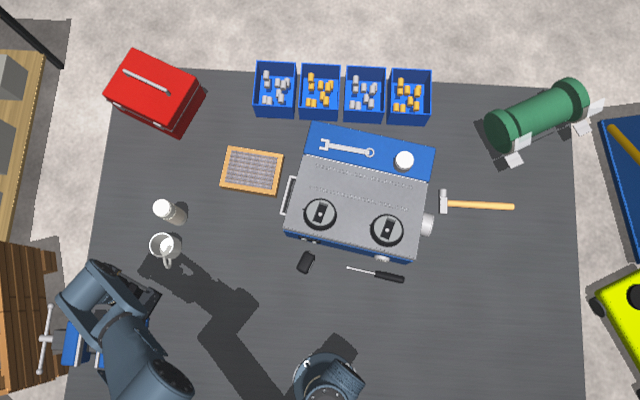

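View pics/scene0.png

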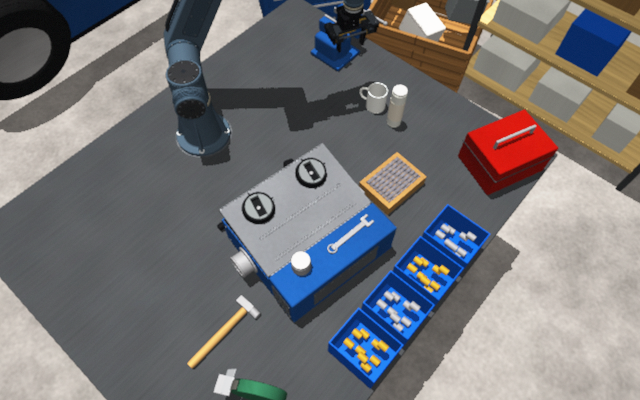

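The top view shows the extractor with its dials at about (320,213) and (387,230). In the scene view they are at (311,172) and (258,208). The cover is partly open, and the tape measure and screwdriver lie in front of the box.

```bash
cat > h.py <<'E'
import cv2,numpy as np
from rig import robot
def ray(c,uv):
    K,T=c["intrinsics"],c["extrinsics"]; d=T[:3,:3]@np.linalg.inv(K)@[uv[0],uv[1],1]; return T[:3,3],d/np.linalg.norm(d)
def tri(a,b):
    (p,d),(q,e)=a,b; s=np.linalg.lstsq(np.c_[d,-e],q-p,rcond=None)[0]
    x,y=p+s[0]*d,q+s[1]*e; return (x+y)/2,np.linalg.norm(x-y)
def plane(r,z): return r[0]+r[1]*(z-r[0][2])/r[1][2]
def ring(c,uv,R=26):
    g=c["pixels"].max(2).astype(np.uint8); m=np.zeros_like(g); cv2.circle(m,uv,R,255,-1); m&=((g<62)*255).astype(np.uint8)
    cs=cv2.findContours(m,cv2.RETR_EXTERNAL,cv2.CHAIN_APPROX_NONE)[0]; k=max(cs,key=cv2.contourArea)
    return cv2.fitEllipse(cv2.convexHull(k))
E
python3 - <<'E'
from h import *
t,s=robot.camera("top"),robot.camera("scene"); P=[]
for a,b in(((320,213),(311,172)),((387,230),(258,208))):
    A,B=ring(t,a),ring(s,b); print(np.round(A[0]+A[1],1),np.round(B[0]+B[1],1)); x,e=tri(ray(t,A[0]),ray(s,B[0])); P.append(x); print(x.round(4),e.round(4))
d=P[0]-P[1]; print(np.linalg.norm(d),np.degrees(np.arctan2(-d[0],d[1])))
a=cv2.resize(t["pixels"][185:270,275:445],None,fx=4,fy=4,interpolation=2); b=cv2.resize(s["pixels"][145:230,205:375],None,fx=4,fy=4,interpolation=2)
cv2.imwrite("pics/z.png",cv2.resize(np.vstack([a,b]),(600,600))[:,:,::-1])
E
```

```text
[319.6 214.9  29.2  32.7] [310.5 173.9  26.7  31.2]
[0.5262 0.0486 0.2037] 0.0002
[387.1 229.8   9.2  20.9] [258.3 208.6  29.2  32.6]
[ 0.4919 -0.1595  0.2085] 0.0015
0.21094099065780256 -9.363497347717786
```

View pics/z.png

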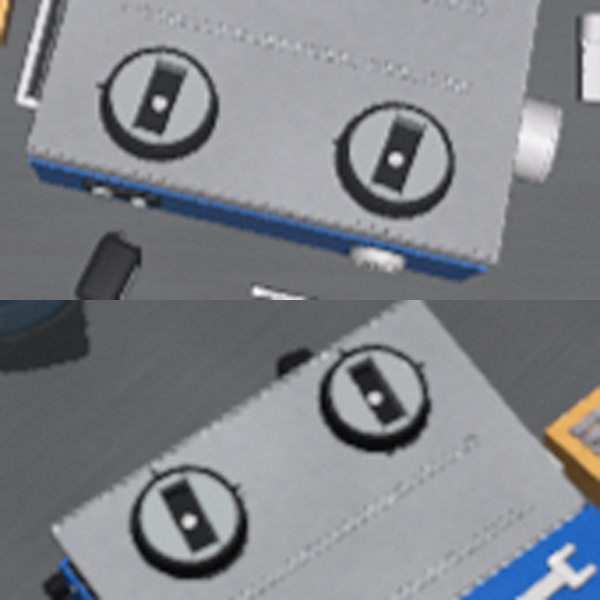

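The zoom shows grey dials in black rings. Each dark slot has a bright dot at its centre, which will do as a marker.

```bash
cat >> h.py <<'E'
def dot(c,uv):
    g=c["pixels"].min(2).astype(float); u,v=uv; w=g[v-3:v+4,u-3:u+4].copy(); w=np.clip(w-100,0,None)
    yy,xx=np.mgrid[-3:4,-3:4]; w*=(xx**2+yy**2<=8); return u+(w*xx).sum()/w.sum(),v+(w*yy).sum()/w.sum()
def slotdir(c,uv,z,R=11):
    g=c["pixels"].max(2); v,u=np.nonzero(g<75); k=np.hypot(u-uv[0],v-uv[1])<R
    p=np.array([plane(ray(c,q),z)[:2] for q in np.c_[u[k],v[k]]]).astype(np.float32)
    vx,vy,x,y=cv2.fitLine(p,cv2.DIST_L2,0,.01,.01).ravel(); return np.degrees(np.arctan2(vy,vx)),k.sum()
E
python3 - <<'E'
from h import *
t,s=robot.camera("top"),robot.camera("scene"); P=[]
for a,b in(((320,214),(311,173)),((387,230),(258,207))):
    A,B=dot(t,a),dot(s,b); x,e=tri(ray(t,A),ray(s,B)); P.append(x); print(np.round(A+B,1),x.round(4),e.round(4),slotdir(t,A,.21),slotdir(s,B,.21))
d=P[0]-P[1]; yaw=np.arctan2(-d[0],d[1]); print(np.linalg.norm(d),np.degrees(yaw))
# cover angle: slot floor is 200 mm in front, 17 mm above hinge line
z=np.mean([p[2] for p in P]); r=np.hypot(.2,.017); th=np.arcsin((z-.15)/r)-np.arctan2(.017,.2); print("theta",th)
m=(P[0]+P[1])/2; dist=r*np.cos(th+np.arctan2(.017,.2)); f=np.array([np.cos(yaw),np.sin(yaw)]); h=m[:2]+f*dist
l=np.array([-f[1],f[0]]); print("hinge",h,"shut slots",h-.2*f+.105*l,h-.2*f-.105*l)
E
```

```text
[319.7 213.8 310.6 172.5] [0.5276 0.0481 0.2141] 0.0003 (np.float32(-18.01391), np.int64(118)) (np.float32(-27.143139), np.int64(113))
[386.7 229.6 258.1 207.3] [ 0.4913 -0.1576  0.2144] 0.0003 (np.float32(-19.18108), np.int64(121)) (np.float32(-20.497963), np.int64(124))
0.20894145224139454 -10.004527167339804
theta 0.24103050323676195
hinge [ 0.69667271 -0.08778964] shut slots [0.51795513 0.05035893] [ 0.48147267 -0.15644781]
```

```bash
cat >> h.py <<'E'
from scipy.spatial.transform import Rotation as Ro
def to(p,yaw,tilt=None):
    """shift mm and rotvec deg (tool axes) from the measured pose to TCP p, tool down, tool y at yaw deg"""
    o=robot.get_obs(); R=Ro.from_quat(o["tool_rot"]); y=np.radians(yaw)
    T=Ro.from_matrix(np.array([[-np.sin(y),np.cos(y),0],[np.cos(y),np.sin(y),0],[0,0,-1]]).T)
    return (R.inv().apply(np.array(p)-o["position"])*1000).round(1),np.degrees((R.inv()*T).as_rotvec()).round(1)
E
sed -i 's/np.array(\[\[-np.sin(y),np.cos(y),0\]/np.array([[-np.sin(y),np.cos(y),0]/' h.py
python3 -m crank '[0,0,-20,0,0,7,185, 0,0,-40,0,0,14,185, 0,0,-60,0,0,21,185, 0,0,-80,0,0,28,185, 0,0,-90,0,0,35,185]' 10
python3 - <<'E'
from h import *
t=robot.camera("top"); print(plane(ray(t,(163,205)),.19),plane(ray(t,(160,243)),.095))
y=np.radians(65); o=robot.get_obs(); print(Ro.from_quat(o["tool_rot"]).as_matrix().round(3).tolist(),o["q"].round(2))
print(to([.5276,.0481,.30],-20))
E
```

```text
time: 0.72
position: [0.2643, 0.5674, 0.3404]
tool_rot: [0.502, 0.865, 0.002, 0.0]
ft_force: [-0.2, 0.1, 0.2]
grip_width: 0.062
grip_force: 0.0
[0.53049931 0.53953547 0.19      ] [0.42094421 0.56696133 0.095     ]
[[-0.492, 0.871, 0.004], [0.871, 0.492, 0.006], [0.003, 0.007, -1.0]] [0.96 0.44 1.31 0.   1.38 0.44]
(array([-582.1,  -27.2,   39.8]), array([ 0.3, -0.3, 49.5]))
```

```bash
python3 -m crank '[-41,-2,3,0,0,7,185, -82,-4,6,0,0,14,185, -123,-6,9,0,0,21,185, -164,-8,12,0,0,28,185, -205,-10,14,0,0,35,185]' 10
python3 -c "
from h import *
print(to([.5276,.0481,.30],-20))"
```

```text
time: 1.18
position: [0.3576, 0.3822, 0.3226]
tool_rot: [0.738, 0.675, -0.001, -0.0]
ft_force: [1.1, 0.4, 0.6]
grip_width: 0.0272
grip_force: 0.0
(array([-317.6,  199.1,   22.7]), array([-0. ,  0.1, 14.9]))
```

```bash
python3 -m crank '[-34,21,2,0,0,3,185, -68,42,5,0,0,6,185, -102,63,7,0,0,9,185, -136,84,10,0,0,12,185, -170,106,12,0,0,15,185]' 10
python3 -c "
from h import *
print(to([.5276,.0481,.30],-20))"
```

```text
time: 1.6
position: [0.4485, 0.2037, 0.3109]
tool_rot: [0.819, 0.574, -0.0, -0.0]
ft_force: [1.0, 0.7, 0.3]
grip_width: 0.024
grip_force: 0.0
(array([-119.2,  127.5,   10.8]), array([-0.1,  0. ,  0. ]))
```

```bash
python3 -m crank '[-28,30,2,0,0,0,185, -56,60,5,0,0,0,185, -84,90,7,0,0,0,185, -112,120,10,0,0,0,185, -119,127,10,0,0,0,185]' 10
python3 - <<'E'
from h import *
print(to([.5276,.0481,.30],-20), robot.get_obs()["position"])
c=robot.camera("wrist"); cv2.imwrite("pics/w1.png",c["pixels"][:,:,::-1]); print(c["intrinsics"],c["mount"].round(4).tolist())
E
```

```text
time: 2.02
position: [0.53, 0.045, 0.3006]
tool_rot: [0.82, 0.573, -0.0, 0.001]
ft_force: [0.7, 0.6, 1.2]
grip_width: 0.0244
grip_force: 0.0
(array([ 2.1, -3.3,  0.6]), array([ 0.1,  0.1, -0.1])) [0.52998584 0.04501088 0.30056774]
[[309.70691629   0.         315.619722  ]
 [  0.         309.70691629 197.89612565]
 [  0.           0.           1.        ]] [[-0.0001, -0.9578, -0.2875, 0.0783], [1.0, -0.0001, 0.0001, 0.0003], [-0.0002, -0.2875, 0.9578, -0.1375], [0.0, 0.0, 0.0, 1.0]]
```

View pics/w1.png

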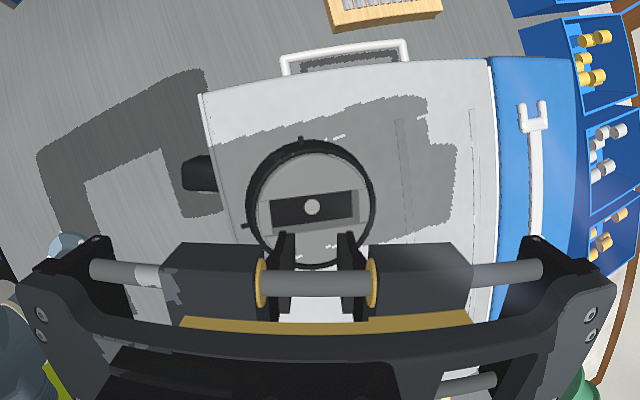

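The wrist view shows the left dial, with its slot running from about (262,220) to (366,207) and the dot at (312,207). The slot is rotated slightly anticlockwise relative to the fingers.

```bash
cat >> h.py <<'E'
def wray(c,o,uv):
    K,M=c["intrinsics"],c["mount"]; d=np.array([uv[0]-K[0,2],uv[1]-K[1,2]]); r=np.hypot(*d); a=r/K[0,0]
    v=np.r_[d/max(r,1e-9)*np.sin(a),np.cos(a)]; R=Ro.from_quat(o["tool_rot"])
    return o["position"]+R.apply(M[:3,3]),R.apply(M[:3,:3]@v)
def onplane(r,p,n): return r[0]+r[1]*((p-r[0])@n)/(r[1]@n)
E
python3 - <<'E'
from h import *
o=robot.get_obs(); c=robot.camera("wrist"); g=c["pixels"].max(2)
print(dot(c,(312,207))); print(plane(wray(c,o,dot(c,(312,207))),.2141))
cv2.imwrite("pics/w1z.png",cv2.resize(c["pixels"][135:275,235:385],None,fx=4,fy=4,interpolation=2)[:,:,::-1])
E
```

```text
(np.float64(311.99756394640684), np.float64(206.9774665042631))
[0.52859248 0.05006185 0.2141    ]
```

View pics/w1z.png

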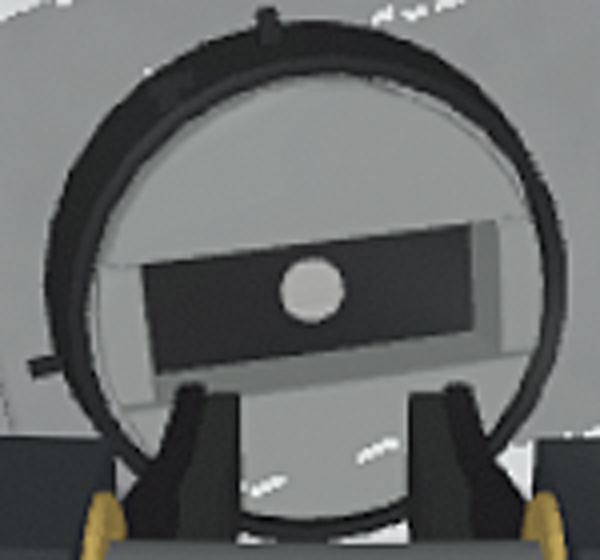

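The close-up shows the floor edge running from zoom pixel (155,373) to (474,328), the dot at (312,290), and ring ticks at (40,365) at the front and (268,20) on the left.

```bash
python3 - <<'E'
from h import *
o=robot.get_obs(); c=robot.camera("wrist"); th=.241; yaw=np.radians(-10)
f=np.array([np.cos(yaw),np.sin(yaw),0]); n=np.sin(th)*f+np.cos(th)*np.array([0,0,1])   # floor normal: free edge raised
u=np.cos(th)*f-np.sin(th)*np.array([0,0,1]); l=np.cross(n,u)
P0=plane(wray(c,o,dot(c,(312,207))),.2141)
z=lambda x,y,h: (lambda q:(round(1000*(q-P0)@u,1),round(1000*(q-P0)@l,1)))(onplane(wray(c,o,(234.6+x/4,134.6+y/4)),P0+h*n,n))
for a,b,h in(((155,373),(474,328),0),((142,265),(472,224),.017),((130,405),(500,355),.017)):
    A,B=z(*a,h),z(*b,h); print(A,B,np.degrees(np.arctan2(B[1]-A[1],B[0]-A[0])))
print(z(40,365,.017),z(268,20,.017))
E
```

```text
(np.float64(-32.3), np.float64(-8.8)) (np.float64(31.2), np.float64(-16.2)) -6.647006772249158
(np.float64(-30.6), np.float64(17.1)) (np.float64(28.5), np.float64(10.3)) -6.563545240424144
(np.float64(-38.4), np.float64(-7.2)) (np.float64(30.2), np.float64(-15.9)) -7.2277889373585715
(np.float64(-51.9), np.float64(4.0)) (np.float64(-1.3), np.float64(53.4))
```

```bash
python3 -c "
from h import *
print(to([.531,.0488,.30],-16.6),to([.531,.0488,.246],-16.6),to([.518,.051,.190],-16.6))"
```

```text
(array([0.3, 4.3, 0.8]), array([-0.1, -0. , -3.4])) (array([ 0.3,  4.4, 54.8]), array([-0.1, -0. , -3.4])) (array([ -2.1,  -8.4, 110.8]), array([-0.1, -0. , -3.4]))
```

```bash
python3 -m crank '[0,4,0,0,0,-3,208, 0,4,10,0,0,-3.4,208, 0,4,25,0,0,-3.4,208, 0,4,40,0,0,-3.4,208, 0,4,55,0,0,-3.4,208]' 10
python3 - <<'E'
from h import *
o=robot.get_obs();print(o["position"],o["ft_force"],o["moment"],to([.518,.051,.190],-16.6))
c=robot.camera("wrist"); cv2.imwrite("pics/w2.png",cv2.resize(c["pixels"][135:275,235:385],None,fx=4,fy=4,interpolation=2)[:,:,::-1])
E
```

```text
time: 2.58
position: [0.5297, 0.051, 0.2455]
tool_rot: [0.801, 0.599, -0.0, -0.0]
ft_force: [0.7, -0.6, 0.3]
grip_width: 0.0161
grip_force: 0.0
[0.52968567 0.05104193 0.2455274 ] [ 0.66130086 -0.5621638   0.33277123] [-0.08475464  0.0697392  -0.09534763] (array([ -3.4, -11.1,  55.5]), array([-0.1, -0. ,  0.2]))
```

View pics/w2.png

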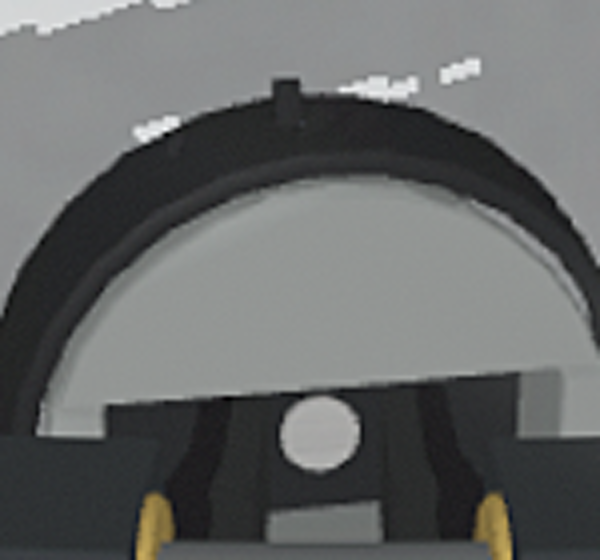

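The fingers sit inside the left slot, on either side of the dot, with no contact force. Next I press down.

```bash
python3 -m crank '[0,-2,10,0,0,0,208, -1,-4,20,0,0,0,208, -2,-6,30,0,0,0,208, -2,-8,40,0,0,0,208, -2,-9,47,0,0,0,208]' 10
python3 -m crank '[0,-1,4,0,0,0,208, 0,-1,6,0,0,0,208, 0,-1,8,0,0,0,208, 0,-1,8,0,0,0,208, 0,-1,8,0,0,0,208]' 10
```

```text
time: 3.05
position: [0.5213, 0.0522, 0.2003]
tool_rot: [0.801, 0.598, 0.001, -0.001]
ft_force: [-0.7, 2.8, 10.3]
grip_width: 0.0163
grip_force: 4.9
time: 3.47
position: [0.5206, 0.0523, 0.1928]
tool_rot: [0.801, 0.598, 0.001, -0.0]
ft_force: [-1.0, 3.2, 7.0]
grip_width: 0.0162
grip_force: 3.4
```

```bash
python3 -m crank '[0,-1,2,0,0,0,208, 0,-1,3,0,0,0,208, 0,-1,4,0,0,0,208, 0,-1,4,0,0,0,208, 0,-1,4,0,0,0,208]' 10
```

```text
time: 3.88
position: [0.5205, 0.0524, 0.192]
tool_rot: [0.801, 0.598, 0.002, 0.001]
ft_force: [-3.8, 2.8, 27.1]
grip_width: 0.0159
grip_force: 13.3
```

```bash
python3 -m crank '[0,0,0,0,0,6,208, 0,0,0,0,0,12,208, 0,0,0,0,0,18,208, 0,0,0,0,0,24,208, 0,0,0,0,0,30,208]' 10
python3 -c "
from h import *
o=robot.get_obs();print(o['moment'],o['q'])"
```

```text
time: 4.3
position: [0.5215, 0.0522, 0.1921]
tool_rot: [0.93, 0.369, 0.003, 0.001]
ft_force: [-3.0, 1.7, 23.8]
grip_width: 0.0162
grip_force: 12.1
[0.19958757 0.71047671 0.10101093] [-1.14359526e-01  4.68290494e-01  1.74629970e+00  1.49631240e-03
  9.19929447e-01  7.00395506e-01]
```

```bash
python3 -m crank '[0,0,0,0,0,6,208, 0,0,0,0,0,12,208, 0,0,0,0,0,18,208, 0,0,0,0,0,24,208, 0,0,0,0,0,30,208]' 10
python3 -m crank '[0,0,0,0,0,6,208, 0,0,0,0,0,12,208, 0,0,0,0,0,18,208, 0,0,0,0,0,23,208, 0,0,0,0,0,26,208]' 10
python3 -c "
from h import *
o=robot.get_obs();print(o['moment'],o['q'],to(o['position'],-16.6-83.4))"
```

```text
time: 4.72
position: [0.5223, 0.0515, 0.1921]
tool_rot: [0.993, 0.116, 0.004, 0.001]
ft_force: [-1.0, -0.7, 23.2]
grip_width: 0.0162
grip_force: 11.5
time: 5.13
position: [0.5225, 0.0508, 0.1921]
tool_rot: [0.994, -0.11, 0.005, 0.001]
ft_force: [-2.3, -0.7, 23.9]
grip_width: 0.0159
grip_force: 15.0
[-0.10972132  0.64875139  0.23992591] [-1.15500976e-01  4.68679330e-01  1.74534016e+00 -1.61110962e-03
  9.18236981e-01  1.67621864e+00] (array([0., 0., 0.]), array([ 0. , -0.5, -2.6]))
```

```bash
python3 -m crank '[0,0,0,0,0,2,208, 0,0,0,0,0,4,208, 0,0,0,0,0,6,208, 0,0,0,0,0,6,208, 0,0,0,0,0,6,208]' 10
python3 -c "
from h import *
o=robot.get_obs();print(o['moment'],o['q'][5],to(o['position'],-16.6-83.4))"
```

```text
time: 5.55
position: [0.5214, 0.052, 0.1921]
tool_rot: [0.987, -0.16, 0.003, -0.001]
ft_force: [-3.7, 1.4, 23.8]
grip_width: 0.0163
grip_force: 16.9
[0.24863144 0.78645395 0.25299048] 1.7768411308035454 (array([0., 0., 0.]), array([-0.1, -0.4, -8.4]))
```

```bash
python3 -m crank '[0,0,0,0,0,2,208, 0,0,0,0,0,4,208, 0,0,0,0,0,5,208, 0,0,0,0,0,5,208, 0,0,0,0,0,5,208]' 10
python3 -c "
from h import *
o=robot.get_obs();print(o['moment'],o['q'][5],to(o['position'],-16.6-83.4))
c=robot.camera('top');s=robot.camera('scene');w=robot.camera('wrist')
a=cv2.resize(s['pixels'][140:230,200:375],None,fx=3,fy=3,interpolation=2); b=cv2.resize(w['pixels'][100:300,150:500],(525,300))
cv2.imwrite('pics/l.png',np.vstack([a,b])[:,:,::-1])"
```

```text
time: 5.97
position: [0.521, 0.0525, 0.1921]
tool_rot: [0.98, -0.201, 0.003, -0.0]
ft_force: [-3.8, 3.5, 25.2]
grip_width: 0.0162
grip_force: 35.4
[0.62164697 0.89994166 1.1534265 ] 1.8612942429266772 (array([0., 0., 0.]), array([ -0.1,  -0.3, -13.2]))
```

View pics/l.png

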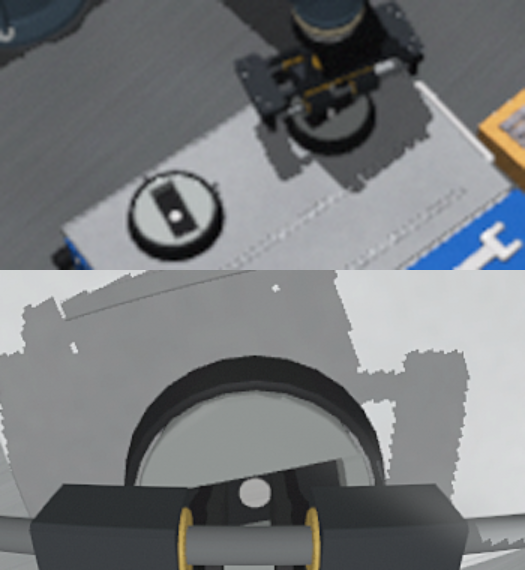

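The moment jumped to 1.15 N·m, so the left dial is at its stop. I back off, lift, then move towards the right dial while turning the wrist back.

```bash
python3 -m crank '[0,0,-2,0,0,-5,208, 0,0,-3,0,0,-11,208, 0,0,-18,0,0,-11,208, 0,0,-45,0,0,-11,208, 0,0,-85,0,0,-15,208]' 10
python3 -c "
from h import *
print(to([.483,-.156,.275],-20))"
```

```text
time: 6.53
position: [0.5168, 0.052, 0.2708]
tool_rot: [0.997, -0.073, -0.004, -0.0]
ft_force: [0.8, -0.3, 0.9]
grip_width: 0.0161
grip_force: 0.0
(array([ -3.1, 210.7,  -4.2]), array([ -0.3,   0.4, -78.4]))
```

```bash
python3 -m crank '[0,30,-2,0,0,-7,208, 0,60,-4,0,0,-14,208, 0,90,-4,0,0,-21,208, 0,120,-4,0,0,-28,208, -1,150,-4,0,0,-35,208]' 10
python3 -c "
from h import *
print(to([.483,-.156,.275],-20))"
```

```text
time: 6.95
position: [0.4959, -0.0973, 0.2768]
tool_rot: [0.973, 0.233, 0.0, -0.0]
ft_force: [1.2, -0.3, 0.2]
grip_width: 0.0159
grip_force: 0.0
(array([-38.1,  46.4,   1.8]), array([ -0. ,  -0. , -43.1]))
```

```bash
python3 -m crank '[-8,9,0,0,0,-7,208, -16,18,0,0,0,-14,208, -24,27,1,0,0,-21,208, -32,37,2,0,0,-28,208, -38,46,2,0,0,-35,208]' 10
python3 -m crank '[0,0,0,0,0,-7,208, 0,0,0,0,0,-8,208, 0,0,0,0,0,-8,208, 0,0,0,0,0,-8,208, 0,0,0,0,0,-8,208]' 10
python3 - <<'E'
from h import *
o=robot.get_obs(); print(to([.483,-.156,.275],-20), o["q"].round(2))
c=robot.camera("wrist");s=robot.camera("scene")
a=cv2.resize(c["pixels"][135:275,235:385],None,fx=4,fy=4,interpolation=2)[:,:,::-1]; b=cv2.resize(s["pixels"][140:220,280:345],(195,240),interpolation=2)[:,:,::-1]
q=np.zeros((560,800,3),np.uint8); q[:,:600]=a; q[:240,600:795]=b; cv2.imwrite("pics/r1.png",q)
E
```

```text
time: 7.37
position: [0.4823, -0.1549, 0.2743]
tool_rot: [0.858, 0.514, -0.0, -0.001]
ft_force: [0.7, 0.7, 0.4]
grip_width: 0.0158
grip_force: 0.0
time: 7.78
position: [0.4831, -0.1551, 0.2746]
tool_rot: [0.822, 0.569, 0.0, -0.0]
ft_force: [-0.4, 0.1, -0.1]
grip_width: 0.016
grip_force: 0.0
(array([-0.8,  0.2, -0.4]), array([-0. , -0. , -0.6])) [-0.53  0.33  1.69  0.    1.12 -0.17]
```

View pics/r1.png

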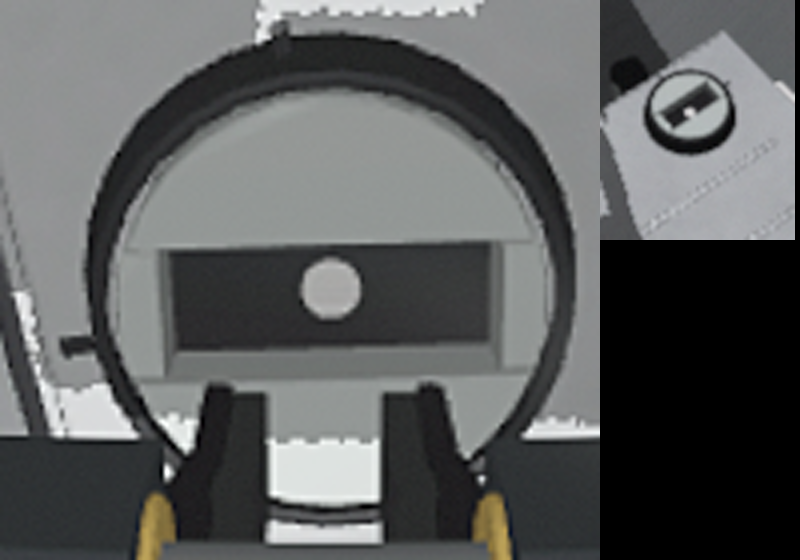

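The left dial is locked: its slot is parallel to the hinge and the cover stays down. The right slot is nearly aligned with the fingers, with its dot at wrist pixel (317.4,206.7).

```bash
python3 - <<'E'
from h import *
o=robot.get_obs(); c=robot.camera("wrist"); d=dot(c,(317,207)); p=plane(wray(c,o,d),.168); print(d,p)
z=lambda x,y,h: plane(wray(c,o,(234.6+x/4,134.6+y/4)),h)
for a,b,h in(((178,352),(490,343),.168),((165,250),(495,241),.185)):
    A,B=z(*a,h),z(*b,h); print(A,B,np.degrees(np.arctan2(*(B-A)[1::-1])))
print(to([p[0],p[1],.275],-19),to([p[0],p[1],.19],-19))
E
```

```text
(np.float64(317.0), np.float64(206.976983646275)) [ 0.48346808 -0.15866512  0.168     ]
[ 0.44844584 -0.16048559  0.168     ] [ 0.51109541 -0.18186698  0.168     ] -18.84402582109875
[ 0.45854719 -0.13475917  0.185     ] [ 0.51854002 -0.15537124  0.185     ] -18.961466726521778
(array([-2.7,  1.4, -0.4]), array([ 0. , -0. , -1.6])) (array([-2.7,  1.4, 84.6]), array([ 0. , -0. , -1.6]))
```

```bash
python3 -m crank '[-2,1,10,0,0,-1.6,208, -2,1,30,0,0,-1.6,208, -2,1,55,0,0,-1.6,208, -2,1,72,0,0,-1.6,208, -2,1,80,0,0,-1.6,208]' 10
python3 -m crank '[0,0,2,0,0,0,208, 0,0,4,0,0,0,208, 0,0,6,0,0,0,208, 0,0,6,0,0,0,208, 0,0,6,0,0,0,208]' 10
python3 -c "
from h import *
o=robot.get_obs();print(o['moment'],o['position'])"
```

```text
time: 8.35
position: [0.4819, -0.1575, 0.1926]
tool_rot: [0.814, 0.581, -0.001, -0.002]
ft_force: [-4.9, 2.5, 12.1]
grip_width: 0.016
grip_force: 6.0
time: 8.77
position: [0.4819, -0.1575, 0.1921]
tool_rot: [0.814, 0.581, -0.001, -0.001]
ft_force: [-8.2, 4.2, 24.8]
grip_width: 0.0157
grip_force: 12.6
[0.55702089 1.63013213 0.02771079] [ 0.48194153 -0.15750492  0.19207209]
```

```bash
python3 -m crank '[0,0,0,0,0,6,208, 0,0,0,0,0,12,208, 0,0,0,0,0,18,208, 0,0,0,0,0,24,208, 0,0,0,0,0,30,208]' 10
python3 -m crank '[0,0,0,0,0,6,208, 0,0,0,0,0,12,208, 0,0,0,0,0,18,208, 0,0,0,0,0,24,208, 0,0,0,0,0,30,208]' 10
python3 -m crank '[0,0,0,0,0,6,208, 0,0,0,0,0,12,208, 0,0,0,0,0,18,208, 0,0,0,0,0,23,208, 0,0,0,0,0,25,208]' 10
python3 -c "
from h import *
o=robot.get_obs();print(o['moment'],o['q'][5],to(o['position'],-100))"
```

```text
time: 9.18
position: [0.4817, -0.1565, 0.1921]
tool_rot: [0.937, 0.348, -0.001, -0.002]
ft_force: [-7.8, 7.3, 26.3]
grip_width: 0.0161
grip_force: 13.1
time: 9.6
position: [0.4821, -0.1555, 0.1921]
tool_rot: [0.996, 0.093, -0.001, -0.002]
ft_force: [-6.5, 10.5, 26.6]
grip_width: 0.0158
grip_force: 13.1
time: 10.02
position: [0.4834, -0.156, 0.1921]
tool_rot: [0.992, -0.124, 0.0, -0.002]
ft_force: [-3.5, 7.4, 23.1]
grip_width: 0.0159
grip_force: 11.4
[1.39225499 0.9143662  0.07223667] 1.2817760639385898 (array([0., 0., 0.]), array([-0.2, -0. , -4.2]))
```

```bash
python3 -m crank '[0,0,0,0,0,2,208, 0,0,0,0,0,4,208, 0,0,0,0,0,6,208, 0,0,0,0,0,8,208, 0,0,0,0,0,8,208]' 10
python3 -c "
from h import *
o=robot.get_obs();print(o['moment'],o['q'][5],to(o['position'],-100))"
```

```text
time: 10.43
position: [0.4838, -0.1571, 0.1921]
tool_rot: [0.982, -0.19, 0.001, -0.0]
ft_force: [-3.5, 6.3, 23.0]
grip_width: 0.0164
grip_force: 25.0
[1.23378836 0.83624343 0.72553459] 1.4168832585030955 (array([0., 0., 0.]), array([ -0.1,  -0.1, -11.9]))
```

The right dial is at its stop too, with 0.73 N·m. One more nudge, then back off, lift and check.

```bash
python3 -m crank '[0,0,0,0,0,1,208, 0,0,0,0,0,3,208, 0,0,0,0,0,3,208, 0,0,0,0,0,3,208, 0,0,0,0,0,3,208]' 10
python3 -c "
from h import *
o=robot.get_obs();print(o['moment'])"
python3 -m crank '[0,0,-2,0,0,-6,208, 0,0,-4,0,0,-12,208, 0,0,-18,0,0,-13,208, 0,0,-45,0,0,-13,208, 0,0,-85,0,0,-13,208]' 10
python3 -m crank '[0,0,-30,0,0,0,208, -40,0,-50,0,0,0,208, -80,0,-60,0,0,0,208, -120,0,-70,0,0,0,208, -150,0,-80,0,0,0,208]' 10
```

```text
time: 10.85
position: [0.4837, -0.1571, 0.1921]
tool_rot: [0.977, -0.213, 0.001, 0.0]
ft_force: [-3.3, 6.3, 22.0]
grip_width: 0.0166
grip_force: 46.8
[1.2580222  0.77429174 1.58544726]
time: 11.27
position: [0.4816, -0.1573, 0.2723]
tool_rot: [0.995, -0.104, -0.003, -0.001]
ft_force: [0.4, 0.3, -1.1]
grip_width: 0.0164
grip_force: 0.0
time: 11.68
position: [0.3341, -0.1259, 0.3542]
tool_rot: [0.995, -0.104, -0.0, 0.0]
ft_force: [-0.4, -0.2, 1.0]
grip_width: 0.016
grip_force: 0.0
```

```bash
python3 - <<'E'
from h import *
t,s=robot.camera("top"),robot.camera("scene")
cv2.imwrite("pics/f.png",np.hstack([cv2.resize(t["pixels"][100:280,200:420],(400,327)),cv2.resize(s["pixels"][130:310,200:420],(400,327))])[:,:,::-1])
E
```

```text
(no output)
```

View pics/f.png

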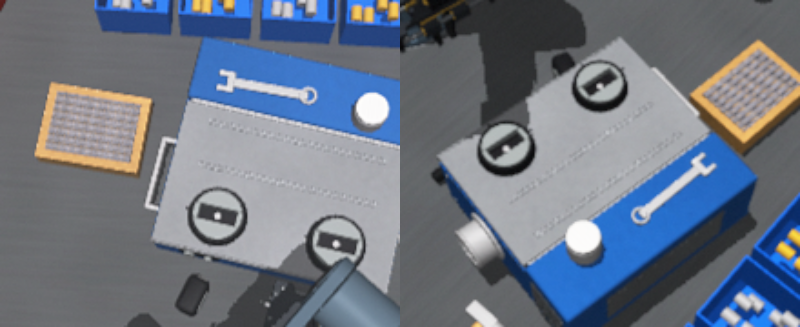

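Both slots now lie parallel to the hinge, the cover is flush, and the other things are where they were.

```bash
python3 -c "
from rig import robot
print(robot.hand_in())"
```

```text
the job is handed in; nothing more can be done
None
```

I handed the job in at about 12 s of the 64 s: both dials are turned to their stops, and the final pictures show the cover staying shut with the arm clear and the other things I could see in place; the hand-in gave no verdict.

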